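# Refit the back plate of a bench wire slicer and set the fence one hole wider

### The job

Set up the wire slicer for wider portions: take the washed white back plate from the drying rack and slide it down fully home into the two grooved posts of the slicer's sliding fence. Then pull up the spring plunger's knob, slide the fence to the next hole of the index rail, away from the cutting wire, and let the pin go fully home in that hole. Finish still holding the knob, with the pin home, ready for the first cut, and leave the scraper, the jar and the piping nozzles where they are.

Things in the scene. Friction and masses are not known exactly. Their poses are not given: they have to be found in the camera images.
- plate_center (a point): centre of the white plastic back plate, a plain rectangular slab 120 x 10 x 90 mm (its x, y, z), about 0.1 kg. It starts on its long edge in the drying rack, z up, its lower edge 18 mm above the counter (top edge at 108 mm). Either face and either end will do.
- rack: low steel drying rack, 160 x 150 mm, fixed; origin on the counter under its middle. Two places at y = -40 and +40 mm (rack frame) each hold a slab on edge along the rack's x between four thin pegs (at x = +-45 mm, tops 63 mm above the counter). The back plate stands in either place with 2 mm of play each side, the scraper in the other. Lift straight up.
- slicer: the wire slicer, fixed: base 235 x 320 mm, white bed 35 mm above the counter; origin on the counter. The lowered cutting wire runs along x at y = -65 mm; its round-bar bow (y = -138 mm, 93 mm high) has a black handle at the -x end. A steel index rail with 10.8 mm holes 25 mm apart runs along y at x = +105 mm, its top 60 mm above the counter.
- slot (a point): on the sliding fence: middle of the groove floor, 43 mm above the counter. Axes: x along the plate, y away from the wire, z up. Two grooved posts at x = -61 and +61 mm take the plate's ends: grooves 12 mm wide (y), 122.4 mm between bottoms (x), 35 mm deep, flared mouths end 43 mm up. Open on both faces for |x| < 50 mm. Home, the plate's lower edge is on this point, its centre 45 mm above.
- plunger: spring plunger; origin at the middle of its black round knob (26 mm wide, 26 mm high), 105 mm along x from slot, 80 mm above it when home (123 mm above the counter). The saddle's top is 39 mm below, clear round the slim barrel. It lifts 13 mm at most against a spring (5 N home, 9.5 N at the top); the round-nosed 8 mm pin leaves the hole after 7 mm and drops in when let down over a hole.
- fence (a joint): position of the fence along the rail, m, growing along the slicer's y, away from the wire: 0 at the hole in which it starts, 0.025 at the next hole away from the wire. About 1.5 mm of play either way in a hole; with the pin drawn it slides with about 3 N and stays where it is left. The knob, the posts and the plate move with it.
- scraper: bench scraper in the other place of the rack: steel blade 120 x 4 x 55 mm on edge with a round dark wooden handle along its top; leave it alone.
- jar: glass jar, 72 mm wide, 95 mm high; leave it alone.
- nozzle_a: small steel piping nozzle, a cone 32 mm wide, 45 mm high; leave it alone.
- nozzle_b: small steel piping nozzle, a cone 32 mm wide, 45 mm high; leave it alone.
Not all that is in view belongs to the job. What is meant by the part that bears plate_center is not yellow, and is the smaller of those in its own colour.

How it is judged:
On the way, in this order (a step that is already met when the one before it is completed fails the run):
1. the back plate stands fully home in the grooves of the fence (x of plate_center in the frame of slot between -0.004 and 0.004 m and y of plate_center in the frame of slot between -0.005 and 0.005 m and z of plate_center in the frame of slot between 0.042 and 0.048 m and angle between the z axis of plate_center and the z axis of slot, either way round below 0.09 rad and angle between the x axis of plate_center and the x axis of slot, either way round below 0.06 rad), for 0.2 s.
2. the plunger is pulled until its pin is clear of the hole (z of plunger in the frame of slot above 0.0872 m), for 0.1 s.
At the end, for the whole second after the job is handed in: Plate home in the grooves (within 4 mm along, 5 mm across, 3 mm in height, 0.06 rad of the slot line, 0.09 rad of upright); fence at the next hole (joint 0.025 within 5 mm), pin home (plunger within 2 mm of its lowest), fingers still holding the knob (over 3 N) (all of step 1 and value of joint fence between 0.02 and 0.03 m and z of plunger in the frame of slot below 0.082 m and contact force between the fingers and plunger above 3 N); the arm keeps its last pose, push and grip.
It fails at once if the scraper, the jar or a nozzle is moved by more than 30 mm (distance of any of scraper, jar, nozzle_a, nozzle_b from where it was at the start of the episode above 0.03 m).
It also fails if it takes over 45 s, if anything falls off the work surface, if the arm or the gripper's body presses on something with over 40 N, if the wrist force passes 120 N, or if a joint passes its speed limit or range.

### The arm

A 6-joint arm with a two-finger parallel gripper is mounted at the origin on the work surface. World frame = base frame: x ahead of the robot, y to its left, z up, the work surface at z = 0. Lengths are in m, angles in rad, forces in N, time in s.
With the tool pointing down it reaches from about 0.35 to 0.975 m from the base axis. Payload 4.9 kg.
Tool frame: the origin (TCP) lies at the very end of the fingers, on their centre line; the grasp point (between the pads) lies 19 mm behind it (grip_depth is the distance from the TCP to the grasp point, in m); z points along the fingers, x is the direction in which the jaws open and shut, and the axes are right-handed (so a half turn about z gives the same grasp; the last joint's range is limited). The gripper opens to 85 mm and grips with 20 to 120 N. Pads are 22 mm wide; open, the fingers measure 114 mm over their backs; the gripper's body (76 mm by 85 mm) begins 54 mm behind the grasp point. The pads swing forward as they close: fully open they stand 13 mm farther back than shut.
Start: joints at [1.059, 0.053, 1.613, -0, 1.476, -0.119], TCP at [0.239, 0.577, 0.206] pointing down, gripper open.
Joint ranges: [-3.01, 3.01], [-1.01, 2.22], [0.06, 2.58], [-1.02, 4.17], [0.09, 2.62], [-3.14, 3.14]. Speed limits (rad/s): [2.57, 2.57, 3.14, 3.14, 3.14, 3.14].

### API

Orientations are given as a rotation vector (axis times angle).
In Python, from rig import * gives the robot as it stands. The module is installed in compiled form; this text tells all that it offers.
- The arm moves only by the tool drive_tool, never from a script. Its argument "rows" is a list of rows, each a list of 4 numbers: the shift along the world's x, y, z in units of 30 mm (1.0 is 30 mm), then the turn about the world's z in rad. In form: [[dx, dy, dz, twist], ...]. A call has 1 to 20 rows; each row is the pose to reach, as a shift and turn from the pose commanded when the call began; what a row does not reach only later rows make up. A row lasts 1/8 s, in which the tool goes at most 62.5 mm and 10.7 degrees, less where a joint would pass 70% of its speed; a pose out of reach is approached as far as the arm can. A call with a gripper value outside its range is refused whole. "gripper" is the closure, from 0 (fully open) to 1 (shut), set as the call begins (left out, the last holds). The fingers move at their own pace and stop on an object; "newtons" is the grip in N (left out, the last holds). Time passes only in rows, so rows that repeat a pose let the fingers close. It gives the time, the measured TCP pose, the force and the opening at its end, in the units of the state.
- read_state(): the state, without advancing time (a new reading comes with each control period).
- capture(name): name is "scene" or "top"; returns the picture (384x512x3 uint8, blue, green, red); there is no depth.
- calibration(name): a dict with "K" (3x3 intrinsics, pixels), "dist" ([k1, k2, p1, p2, k3] as OpenCV has them; the pictures are not rectified), "R" (3x3) and "t" (3): a world point X has camera coordinates R X + t. Camera axes: x right, y down, z forward; pixel columns grow to the right and rows downward; lengths in m; the calibration is good to about 2 mm. A picture is of the moment at which its call begins. calibration takes no time and is no camera call.
- close_job(): hands the job in, once; it reports no verdict.
Trained networks look in the newest picture that a camera, given by its name, has taken for a name from the list of things; names that differ only in an ending like _2 or _b are one class to them, and where a whole thing is asked for, a point or a joint stands for the part that bears it (a point fixed in the world has none). Each returns a list of dicts, best first, with "confidence" (0 to 1); they miss things now and then, are a little off and sometimes report something else, mostly with a low value. They report only what shows in the picture. A call takes as long as a camera call. They do not tell look-alikes from the thing itself.
- regions_of(thing, camera): "pixels" (384x512 bool, what is visible of it) and "rect" ([centre column, centre row, width, height] in pixels, round what is visible of it).
- landmark_of(thing, camera): "xy" ([column, row] in pixels: a listed point, or the origin of a listed thing).
The state is a dict: "t": time; "qpos": joint angles; "joint_vel": joint speeds; "joint_efforts": joint torques, N m; "eef_pos": TCP position; "tool_rot": TCP orientation; "force": force on the tool from outside, world axes, zero at the start; "ft_torque": the same for the moment, N m; "opening": finger opening in m.
Only numpy, scipy, OpenCV 4.12 (cv2) and the standard library are available. Lean on these libraries where they do the work, as an engineer would, in place of code of your own. Each camera call takes 0.05 s, during which the arm holds its last target.

## Working session

There is one attempt and no reset: what is moved stays moved. The work goes in short steps, Python scripts to look and compute and a tool call to move; the robot and the scene stay as the last step left them, time stands still between calls to the robot, and variables do not carry over. Pictures are saved under pics/ and viewed, and the job is handed in when it is done.

Besides the shell and the picture viewer there is one more tool, called in YAML: its name, and indented under it one key for each argument. drive_tool: Moves the arm, as the interface text tells. Its arguments: {"type":"object","properties":{"rows":{"type":"array","items":{"type":"array","items":{"type":"number"}}},"gripper":{"type":"number"},"newtons":{"type":"number"}},"required":["rows"]}

```bash
mkdir -p pics; ls
python3 - <<'E'
from rig import *
import cv2
s=read_state()
print({k:(v if not hasattr(v,'round') else v) for k,v in s.items()})
for n in ("scene","top"):
    im=capture(n); cv2.imwrite(f"pics/{n}0.png",im)
    c=calibration(n); print(n,c)
E
```

```text
pics
{'t': 0.0, 'qpos': array([ 1.05900623e+00,  5.33705527e-02,  1.61428607e+00, -1.17239265e-05,
        1.47603016e+00, -1.18982157e-01]), 'joint_vel': array([-0.00069268,  0.00111572, -0.00079009,  0.00080843, -0.00032199,
       -0.00042617]), 'joint_efforts': array([-2.21793540e-03, -3.93666101e+01, -3.70184398e+01, -2.65634244e-04,
        6.73033472e-03, -2.60067935e-06]), 'eef_pos': array([0.23889667, 0.57680363, 0.20475934]), 'tool_rot': array([ 2.61143444,  1.74470124, -0.00292356]), 'force': array([0.46651625, 0.39108092, 0.33510678]), 'ft_torque': array([-0.0194455 ,  0.0228868 ,  0.00235211]), 'opening': 0.08523056240978523}
scene {'K': array([[465.88049189,   0.        , 251.34378531],
       [  0.        , 465.88049189, 192.26713377],
       [  0.        ,   0.        ,   1.        ]]), 'dist': array([0.02984079, 0.        , 0.        , 0.        , 0.        ]), 'R': array([[-0.34593099,  0.9380662 ,  0.01906707],
       [ 0.48476106,  0.19609096, -0.85238199],
       [-0.80332961, -0.28562237, -0.52257191]]), 't': array([ 0.05586101, -0.14983661,  1.51657285])}
top {'K': array([[375.03761706,   0.        , 254.09283615],
       [  0.        , 375.03761706, 192.33891407],
       [  0.        ,   0.        ,   1.        ]]), 'dist': array([-0.01608033,  0.        ,  0.        ,  0.        ,  0.        ]), 'R': array([[-0.06346084, -0.9979765 , -0.0039542 ],
       [-0.97147494,  0.06268181, -0.22870818],
       [ 0.22849324, -0.0106726 , -0.973487  ]]), 't': array([0.13769362, 0.49824037, 0.92750051])}
```

View pics/scene0.png

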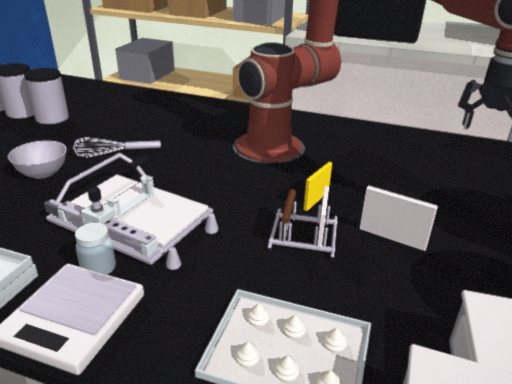

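View pics/top0.png

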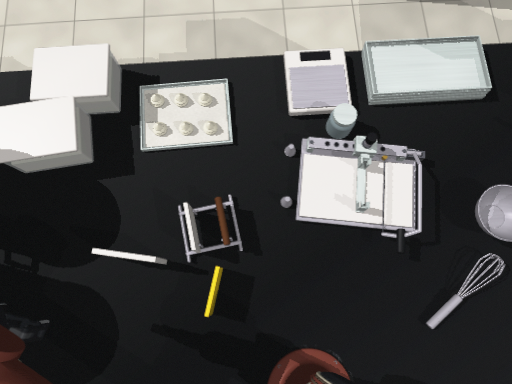

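The top view shows the rack at about (210,227), with a white slab at (192,226) and the scraper at (223,221). Another white slab stands alone at (130,256) and a yellow one at (214,291). The slicer is at (360,190), the knob at (371,140), the jar at (341,121), and the nozzles at (290,150) and (287,202). I'll crop in and measure.

```bash
cat > h.py <<'E'
from rig import *
import cv2, numpy as np
def proj(n,X):
    c=calibration(n); r,_=cv2.Rodrigues(c['R'])
    return cv2.projectPoints(np.atleast_2d(np.float64(X)),r,c['t'],c['K'],c['dist'])[0].reshape(-1,2)
def back(n,uv,z):
    c=calibration(n)
    p=cv2.undistortPoints(np.float64(uv).reshape(-1,1,2),c['K'],c['dist']).reshape(-1,2)
    d=np.c_[p,np.ones(len(p))]@c['R']; o=-c['R'].T@c['t']
    return o+d*((z-o[2])/d[:,2])[:,None]
def crop(im,x0,y0,w,h,s,name):
    cv2.imwrite(name,cv2.resize(im[y0:y0+h,x0:x0+w],None,fx=s,fy=s,interpolation=cv2.INTER_CUBIC))
E
python3 - <<'E'
from h import *
t=cv2.imread('pics/top0.png'); s=cv2.imread('pics/scene0.png')
crop(t,80,180,180,140,4.4,'pics/c1.png')
crop(t,270,100,170,160,3.7,'pics/c2.png')
crop(s,250,150,200,120,4,'pics/c3.png')
crop(s,40,140,200,140,4,'pics/c4.png')
for n in ("scene","top"):
    for th in ("plate_center","slot","plunger","rack","slicer","scraper","jar","nozzle_a"):
        print(n,th,[(np.round(d['xy'],1).tolist(),round(d['confidence'],2)) for d in landmark_of(th,n)])
E
```

```text
scene plate_center [([316.7, 189.3], 0.93), ([395.4, 219.4], 0.89)]
scene slot [([128.6, 198.3], 0.77)]
scene plunger [([94.0, 193.1], 0.51)]
scene rack [([305.0, 236.1], 0.7)]
scene slicer [([139.5, 217.2], 0.69)]
scene scraper [([286.6, 227.6], 0.73)]
scene jar [([96.6, 268.1], 0.83)]
scene nozzle_a [([174.0, 267.5], 0.64), ([212.0, 228.9], 0.45)]
top plate_center [([132.7, 257.3], 0.93), ([213.9, 290.2], 0.87)]
top slot [([359.6, 187.9], 0.95)]
top plunger [([369.8, 136.9], 0.4)]
top rack []
top slicer [([356.5, 188.3], 0.77)]
top scraper [([228.3, 224.2], 0.7)]
top jar [([337.1, 128.1], 0.68)]
top nozzle_a [([290.2, 150.7], 0.51), ([283.5, 203.8], 0.4)]
```

View pics/c1.png

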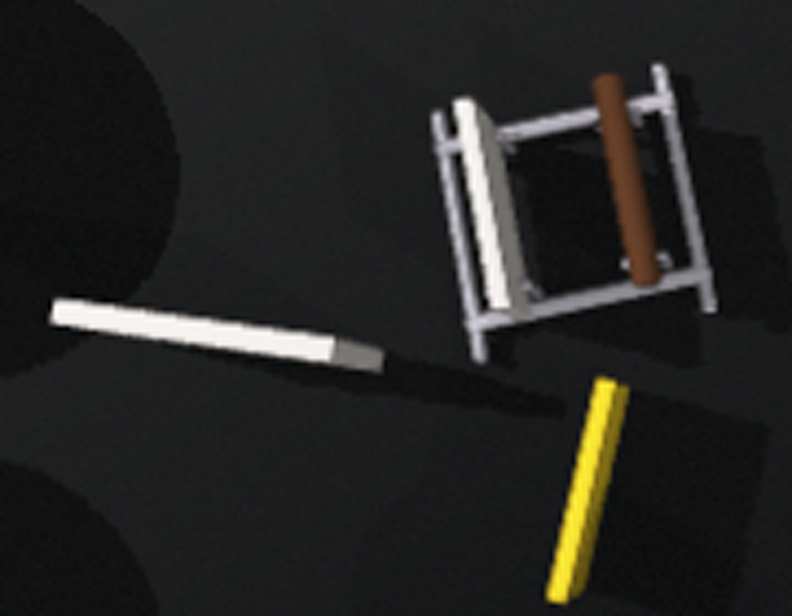

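View pics/c2.png

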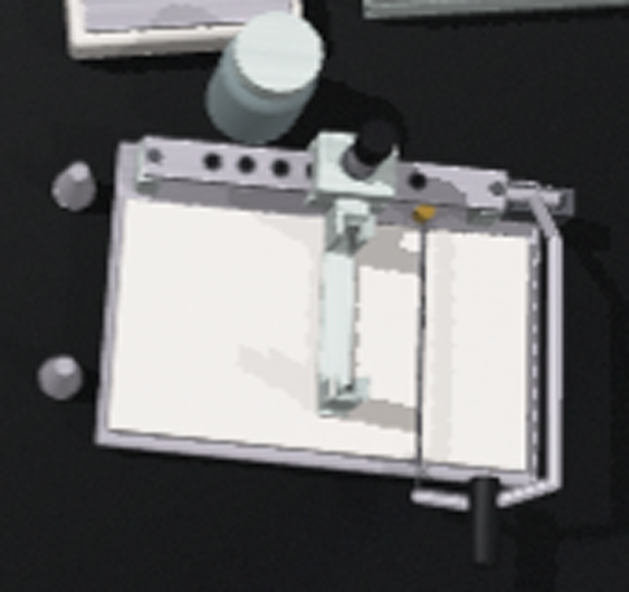

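View pics/c3.png

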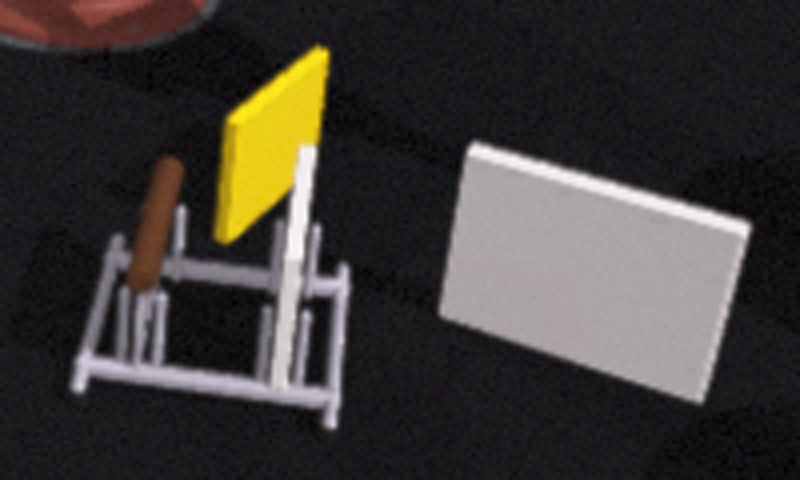

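View pics/c4.png

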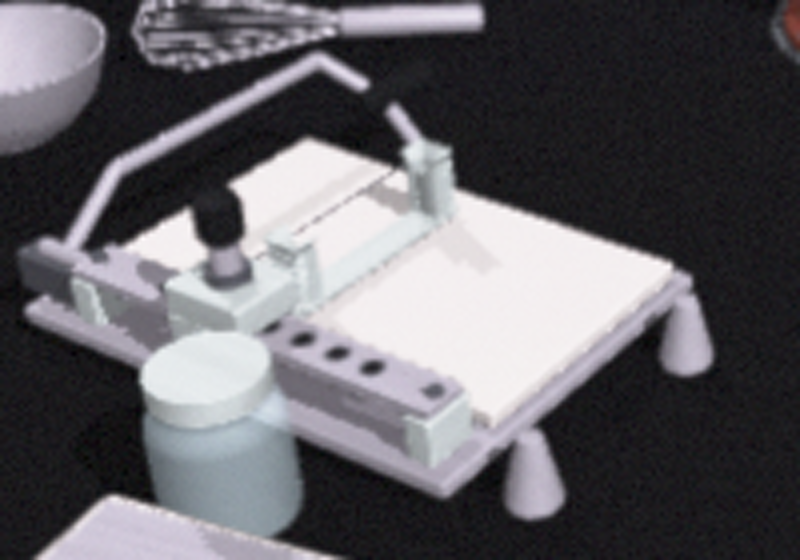

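The wanted plate is the white slab in the rack, at top (192,226). The look-alikes are the white slab standing alone at (130,256) and the yellow one at (214,291). I'll now measure the corners and fit poses.

Run:
```python
from h import *
from scipy.spatial.transform import Rotation as R
s=read_state(); print(s['t'],R.from_rotvec(s['tool_rot']).as_matrix().round(4))
t=cv2.imread('pics/top0.png')
g=t.min(2)
print('max',g[195:260,180:205].max())
for nm,(x0,y0,x1,y1) in {'rack':(183,198,201,255),'lone':(85,240,170,270)}.items():
    m=np.zeros_like(g); m[y0:y1,x0:x1]=(g[y0:y1,x0:x1]>195)
    n,l,st,c=cv2.connectedComponentsWithStats(m); k=1+np.argmax(st[1:,4])
    pts=np.argwhere(l==k)[:,::-1].astype(np.float32)
    rect=cv2.minAreaRect(pts); b=cv2.boxPoints(rect)
    print(nm,rect,st[k])
    for z in (0.108,0.090,0.135):
        W=back('top',b,z); print(z,W.round(4).tolist(),[round(float(np.linalg.norm(W[i]-W[i-1])),4) for i in range(4)], back('top',[c[k]],z).round(4))
```

```text
0.9 [[ 0.3827  0.9239 -0.    ]
 [ 0.9239 -0.3827  0.    ]
 [ 0.     -0.     -1.    ]]
max 243
rack ((188.79598999023438, 226.12799072265625), (47.22576141357422, 4.382693290710449), 79.69515228271484) [184 203  12  47 170]
0.108 [[0.4779, 0.2851, 0.108], [0.4792, 0.2744, 0.108], [0.3636, 0.2566, 0.108], [0.3624, 0.2671, 0.108]] [0.1169, 0.0108, 0.117, 0.0105] [[0.4206 0.2697 0.108 ]]
0.09 [[0.4818, 0.2884, 0.09], [0.4831, 0.2775, 0.09], [0.3652, 0.2594, 0.09], [0.364, 0.2701, 0.09]] [0.1193, 0.011, 0.1193, 0.0107] [[0.4233 0.2728 0.09  ]]
0.135 [[0.4721, 0.2801, 0.135], [0.4733, 0.2697, 0.135], [0.3611, 0.2525, 0.135], [0.3599, 0.2626, 0.135]] [0.1135, 0.0105, 0.1135, 0.0102] [[0.4164 0.2652 0.135 ]]
lone ((123.31051635742188, 254.85345458984375), (63.639366149902344, 4.852674961090088), 7.969610214233398) [ 92 249  64  13 311]
0.108 [[0.3699, 0.5071, 0.108], [0.3814, 0.5058, 0.108], [0.3508, 0.3532, 0.108], [0.3395, 0.3549, 0.108]] [0.1552, 0.0115, 0.1557, 0.0114] [[0.3604 0.43   0.108 ]]
0.09 [[0.3717, 0.5148, 0.09], [0.3834, 0.5136, 0.09], [0.3522, 0.3579, 0.09], [0.3407, 0.3596, 0.09]] [0.1583, 0.0118, 0.1588, 0.0116] [[0.362  0.4362 0.09  ]]
0.135 [[0.3673, 0.4955, 0.135], [0.3784, 0.4943, 0.135], [0.3487, 0.3461, 0.135], [0.3378, 0.3478, 0.135]] [0.1506, 0.0112, 0.1511, 0.0111] [[0.358  0.4206 0.135 ]]
```

Run:
```python
from h import *
t=cv2.imread('pics/top0.png'); s=cv2.imread('pics/scene0.png')
def blob(im,uv,r=4):
    u,v=uv; u0,v0=int(round(u))-r,int(round(v))-r
    p=im[v0:v0+2*r+1,u0:u0+2*r+1].astype(float).mean(2)
    w=np.clip(np.percentile(p,75)*0.85-p,0,None)
    yy,xx=np.mgrid[0:2*r+1,0:2*r+1]
    return [u0+(w*xx).sum()/w.sum(), v0+(w*yy).sum()/w.sum()]
T=[blob(t,(270+a/3.7,100+b/3.7),3) for a,b in [(213,161),(246,164),(280,168),(418,180)]]
S=[blob(s,(40+a/4,140+b/4),3) for a,b in [(303,341),(338,353),(374,368),(105,255)]]
for n,P in(('top',T),('scene',S)):
    W=back(n,P,0.060); print(n,np.round(P,2).tolist(),W.round(4).tolist(),np.linalg.norm(np.diff(W,axis=0),axis=1).round(4))
for n in('top','scene'):
    c=calibration(n); print(n,(-c['R'].T@c['t']).round(3))
# two-ray triangulation of landmarks
for th in("plate_center","slot","plunger","slicer","jar"): pass
print('slot',back('top',[[359.6,187.9]],.043),back('scene',[[128.6,198.3]],.043))
print('plunger',back('top',[[369.8,136.9]],.123),back('scene',[[94.0,193.1]],.123))
# knob blobs: dark extents
print('slicer',back('top',[[356.5,188.3]],0),back('scene',[[139.5,217.2]],0))
print('jar',back('top',[[337.1,128.1]],0),back('scene',[[96.6,268.1]],0))
crop(t,330,125,70,40,11,'pics/c5.png'); crop(s,60,170,100,60,8,'pics/c6.png')
```

```text
top [[326.98, 143.2], [336.11, 144.02], [345.44, 144.96], [382.35, 148.49]] [[0.6292, -0.0999, 0.06], [0.6252, -0.1243, 0.06], [0.621, -0.1492, 0.06], [0.6046, -0.2475, 0.06]] [0.0247 0.0252 0.0997]
scene [[115.32, 224.33], [123.94, 227.88], [132.83, 231.41], [64.52, 202.4]] [[0.6214, -0.1511, 0.06], [0.6259, -0.1262, 0.06], [0.6299, -0.1013, 0.06], [0.5897, -0.3115, 0.06]] [0.0253 0.0252 0.214 ]
top [0.281 0.116 1.017]
scene [1.31  0.41  0.664]
slot [[ 0.50354383 -0.1772036   0.043     ]] [[ 0.49647448 -0.20036172  0.043     ]]
plunger [[ 0.61618437 -0.19614397  0.123     ]] [[ 0.61101533 -0.20246115  0.123     ]]
slicer [[ 0.51278551 -0.18134352  0.        ]] [[ 0.50529796 -0.16928992  0.        ]]
jar [[ 0.69540045 -0.14784192  0.        ]] [[ 0.70301009 -0.15119443  0.        ]]
```

View pics/c5.png

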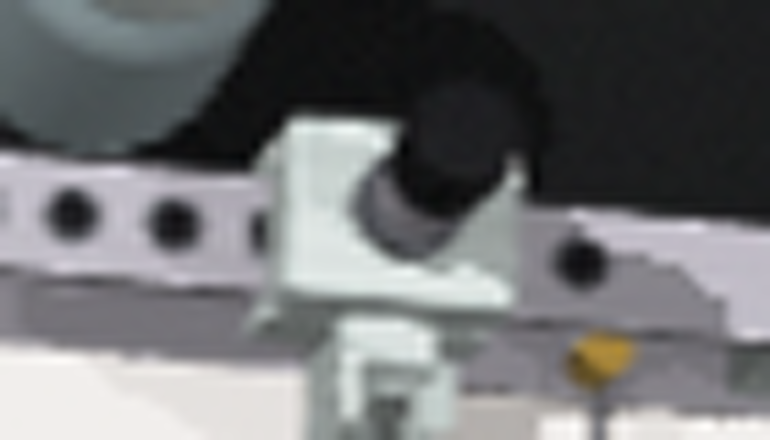

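View pics/c6.png

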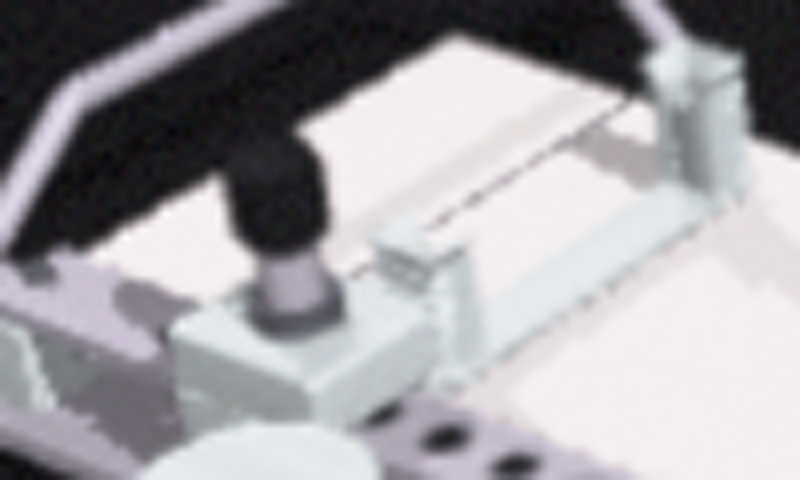

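Run:
```python
from h import *
h0=np.array([.6292,-.0999]); d=np.array([.6046,-.2475])-h0; 
hs=np.array([.6299,-.1013])
u=d/np.linalg.norm(d)
for k in range(7): print('hole',k,(h0+u*.025*k).round(4), (hs+u*.025*k).round(4))
c=lambda a,b:[330+a/11-.5+.045,125+b/11-.5+.045]
print('barrel base',back('top',[c(408,222)],.086))
print('knobtop',back('top',[c(466,125)],.136))
k=lambda a,b:[60+a/8-.45,170+b/8-.45]
print('scene barrel base',back('scene',[k(297,310)],.086))
print('scene knob mid',back('scene',[k(277,190)],.123))
print('scene posts', back('scene',[k(420,250),k(700,62)],.086))
# top saddle corners z=.082
print('saddle',back('top',[c(295,120),c(270,290),c(515,180),c(505,305)],.084))
# posts/top
t=cv2.imread('pics/top0.png'); crop(t,345,145,40,75,8,'pics/c7.png')
```

```text
hole 0 [ 0.6292 -0.0999] [ 0.6299 -0.1013]
hole 1 [ 0.6251 -0.1246] [ 0.6258 -0.126 ]
hole 2 [ 0.621  -0.1492] [ 0.6217 -0.1506]
hole 3 [ 0.6169 -0.1739] [ 0.6176 -0.1753]
hole 4 [ 0.6128 -0.1985] [ 0.6135 -0.1999]
hole 5 [ 0.6087 -0.2232] [ 0.6094 -0.2246]
hole 6 [ 0.6045 -0.2479] [ 0.6052 -0.2493]
barrel base [[ 0.60880393 -0.19777224  0.086     ]]
knobtop [[ 0.61360102 -0.1972441   0.136     ]]
scene barrel base [[ 0.61440591 -0.19986726  0.086     ]]
scene knob mid [[ 0.61156661 -0.20160767  0.123     ]]
scene posts [[ 0.57584449 -0.18664647  0.086     ]
 [ 0.45254843 -0.17001815  0.086     ]]
saddle [[ 0.63713274 -0.17468277  0.084     ]
 [ 0.59452856 -0.16323565  0.084     ]
 [ 0.618494   -0.22558226  0.084     ]
 [ 0.58719717 -0.21879045  0.084     ]]
```

View pics/c7.png

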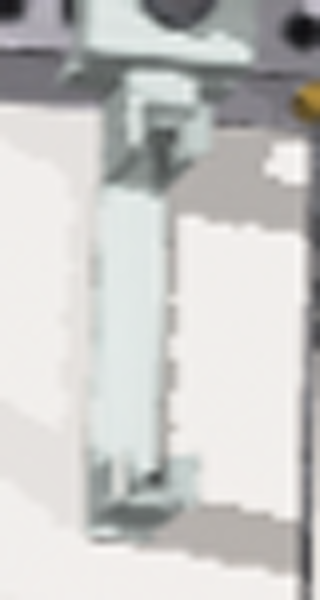

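```bash
cat >> h.py <<'E'
def box(cx,cy,z0,yaw,L,W,H):
    c,s=np.cos(yaw),np.sin(yaw)
    P=np.array([[a*L/2,b*W/2,e] for e in(z0,z0+H) for a,b in((-1,-1),(1,-1),(1,1),(-1,1))])
    P[:,:2]=P[:,:2]@np.array([[c,s],[-s,c]])+[cx,cy]; return P
def draw(im,n,P,off,s,col=(0,0,255)):
    q=((proj(n,P)-off+.5)*s)
    for i in range(4):
        for a,b in((i,(i+1)%4),(i+4,(i+1)%4+4),(i,i+4)):
            cv2.line(im,tuple(int(round(v*8)) for v in q[a]),tuple(int(round(v*8)) for v in q[b]),col,1,cv2.LINE_AA,3)
def ov(n,im,x0,y0,w,h,s,boxes):
    o=cv2.resize(im[y0:y0+h,x0:x0+w],None,fx=s,fy=s,interpolation=cv2.INTER_CUBIC)
    for b,c in boxes: draw(o,n,b,[x0,y0],s,c)
    return o
E
python3 - <<'E'
from h import *
t=cv2.imread('pics/top0.png'); s=cv2.imread('pics/scene0.png')
b=[(box(.4208,.2708,.018,np.deg2rad(8.75),.12,.01,.09),(0,0,255))]
A=ov('top',t,170,190,70,75,6,b); B=ov('scene',s,285,165,60,75,6,b)
cv2.imwrite('pics/o1.png',np.hstack([A,B]))
E
```

```text
(no output)
```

View pics/o1.png

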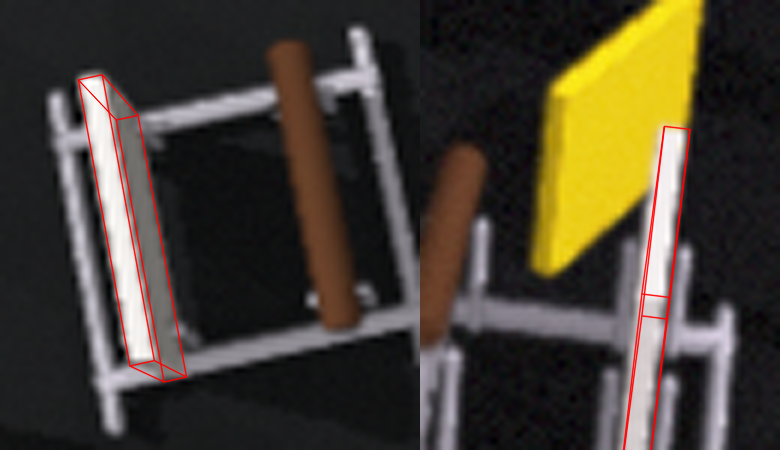

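drive_tool:
  rows:
    - [1, -1.7, 0, 0.1]
    - [2, -3.4, 0, 0.2]
    - [3, -5.1, 0, 0.3]
    - [4, -6.8, 0, 0.4]
    - [5, -8.5, 0, 0.5]
    - [6.05, -10.23, 0, 0.545]
    - [6.05, -10.23, -1, 0.545]
    - [6.05, -10.23, -1.5, 0.545]
    - [6.05, -10.23, -1.5, 0.545]
    - [6.05, -10.23, -1.5, 0.545]
  gripper: 0.55
  newtons: 40

```text
t: 2.15
eef_pos: [0.4208, 0.2714, 0.1618]
tool_rot: [2.044, 2.385, 0.002]
force: [-0.0, 0.0, -0.1]
opening: 0.0383
```

Run:
```python
from h import *
t=capture('top'); s=capture('scene')
cv2.imwrite('pics/t1.png',t);cv2.imwrite('pics/s1.png',s)
A=cv2.resize(t[170:270,160:260],None,fx=4,fy=4,interpolation=2); B=cv2.resize(s[120:220,270:370],None,fx=4,fy=4,interpolation=2)
cv2.imwrite('pics/o2.png',np.hstack([A,B]))
s=read_state(); print(s['t'],s['eef_pos'],s['tool_rot'],s['opening'],s['qpos'],s['force'])
```

```text
2.25 [0.42106242 0.27136881 0.16223282] [2.04403773 2.38460141 0.00277371] 0.038437313830367914 [ 4.23817005e-01 -2.21202328e-01  1.94405545e+00  2.73010882e-06
  1.41679012e+00 -1.30047823e+00] [ 0.19888894 -0.32360123 -0.62191373]
```

View pics/o2.png

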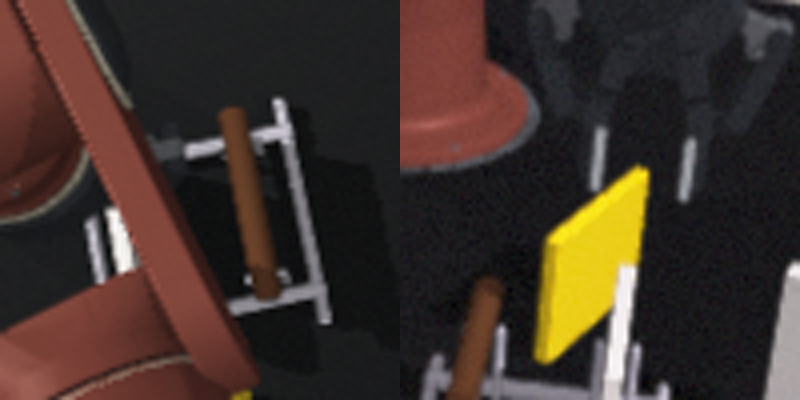

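The fingers straddle the plate top (scene crop: tips at 595 and 685, plate at 627). I'll go down and grip.

drive_tool:
  rows:
    - [0, -0.03, -1, 0]
    - [0, -0.03, -2, 0]
    - [0, -0.03, -2.8, 0]
    - [0, -0.03, -3.2, 0]
    - [0, -0.03, -3.2, 0]
    - [0, -0.03, -3.2, 0]

```text
t: 3.0
eef_pos: [0.4217, 0.2701, 0.0664]
tool_rot: [2.045, 2.383, 0.003]
force: [0.9, 0.7, 0.5]
opening: 0.0384
```

drive_tool:
  rows:
    - [0, 0, 0, 0]
    - [0, 0, 0, 0]
    - [0, 0, 0, 0]
    - [0, 0, 0, 0]
    - [0, 0, 0, 0]
    - [0, 0, 0, 0]
  gripper: 1
  newtons: 50

```text
t: 3.75
eef_pos: [0.4215, 0.2699, 0.0662]
tool_rot: [2.046, 2.383, 0.003]
force: [1.0, -1.0, 6.0]
opening: 0.0086
```

drive_tool:
  rows:
    - [0, 0, 0.5, 0]
    - [0, 0, 1.5, 0]
    - [0, 0, 3, 0]
    - [0, 0, 4, 0]
    - [0, 0, 4.5, 0]
    - [0, 0, 4.5, 0]
    - [0, 0, 4.5, 0]

```text
t: 4.62
eef_pos: [0.4198, 0.2691, 0.1981]
tool_rot: [-2.045, -2.383, 0.005]
force: [0.3, -0.6, -1.2]
opening: 0.0085
```

Run:
```python
from h import *
t=capture('top'); s=capture('scene')
cv2.imwrite('pics/t2.png',t);cv2.imwrite('pics/s2.png',s)
cv2.imwrite('pics/o3.png',np.hstack([t[150:300,100:300],s[80:280,230:430][:150]]).repeat(2,0).repeat(2,1))
s=read_state(); print(s['t'],s['eef_pos'],s['tool_rot'],s['opening'],s['force'])
```

```text
4.725 [0.4197776  0.26914288 0.19797962] [-2.04517927 -2.38280366  0.00487181] 0.008674456771082941 [ 0.25568582  0.72049405 -1.02539694]
```

View pics/o3.png

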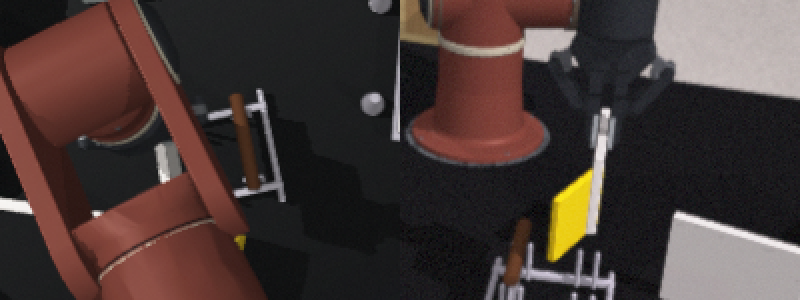

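drive_tool:
  rows:
    - [0.15, -0.8, 0, -0.02]
    - [0.4, -2.2, 0, -0.05]
    - [0.75, -3.8, 0, -0.08]
    - [1.1, -5.4, 0, -0.11]
    - [1.4, -7, 0, -0.15]
    - [1.7, -8.6, 0, -0.18]
    - [2, -10.2, 0, -0.21]
    - [2.35, -11.8, 0, -0.25]
    - [2.65, -13.3, 0, -0.28]
    - [2.9, -14.5, 0, -0.31]
    - [3, -15.03, 0, -0.318]
    - [3, -15.03, -0.8, -0.318]
    - [3, -15.03, -1.3, -0.318]
    - [3, -15.03, -1.3, -0.318]
    - [3, -15.03, -1.3, -0.318]

```text
t: 6.6
eef_pos: [0.511, -0.181, 0.1615]
tool_rot: [2.397, 2.03, 0.0]
force: [-0.4, -0.1, -0.5]
opening: 0.0085
```

Run:
```python
from h import *
t=capture('top'); s=capture('scene')
cv2.imwrite('pics/t3.png',t);cv2.imwrite('pics/s3.png',s)
crop(t,300,90,130,130,4.5,'pics/c8.png'); crop(s,50,100,150,120,5,'pics/c9.png')
s=read_state(); print(s['t'],s['eef_pos'],s['tool_rot'],s['opening'],s['force'])
```

```text
6.7 [ 0.51133069 -0.18128658  0.162147  ] [2.39587819e+00 2.02945770e+00 1.12447713e-03] 0.008370713964671844 [-0.82404338 -0.78155408 -1.16019058]
```

View pics/c8.png

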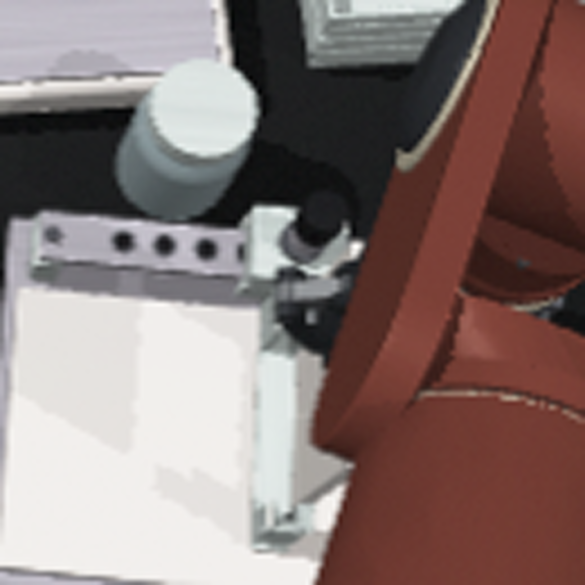

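View pics/c9.png

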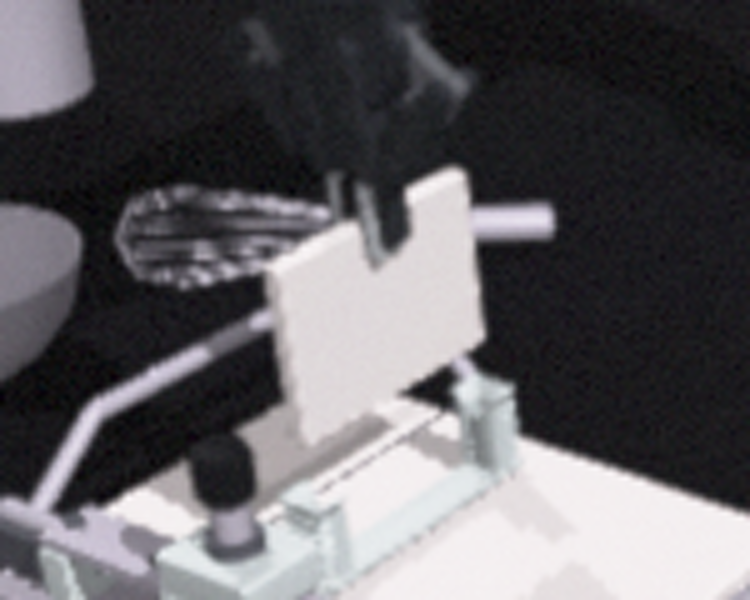

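The plate hangs above the posts. In the scene crop, its lower corners are at about (305,440) and (487,335), and the post tops at (313,505) and (485,395). I'll overlay models to check alignment.

Run:
```python
from h import *
s=cv2.imread('pics/s3.png')
yaw=np.deg2rad(-9.5); 
pl=box(.5113,-.1813,.1621-.048,yaw,.12,.01,.09)
sl=box(.5095,-.182,.043,yaw,.1224,.012,.043)
A=ov('scene',s,85,125,75,100,8,[(pl,(0,0,255)),(sl,(255,0,0))])
s0=cv2.imread('pics/scene0.png')
cv2.imwrite('pics/o4.png',A[:600]); cv2.imwrite('pics/o4b.png',A[300:])
A=ov('scene',s,85,165,75,60,10,[(sl,(255,0,0))]);cv2.imwrite('pics/o5.png',A)
```

```text
(no output)
```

View pics/o4.png

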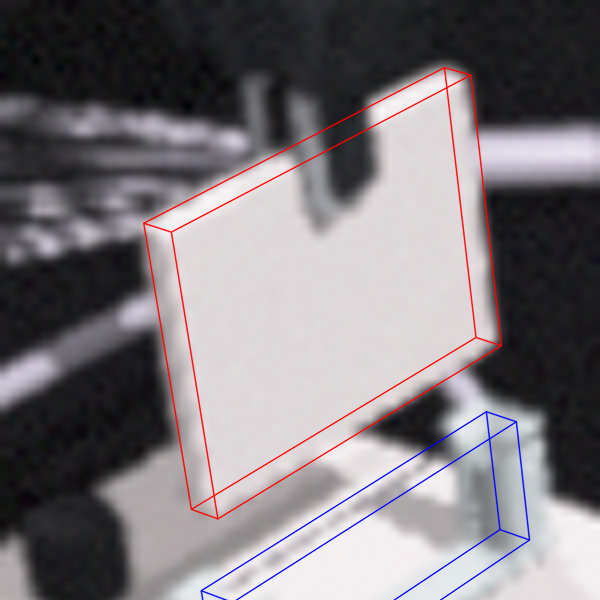

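View pics/o5.png

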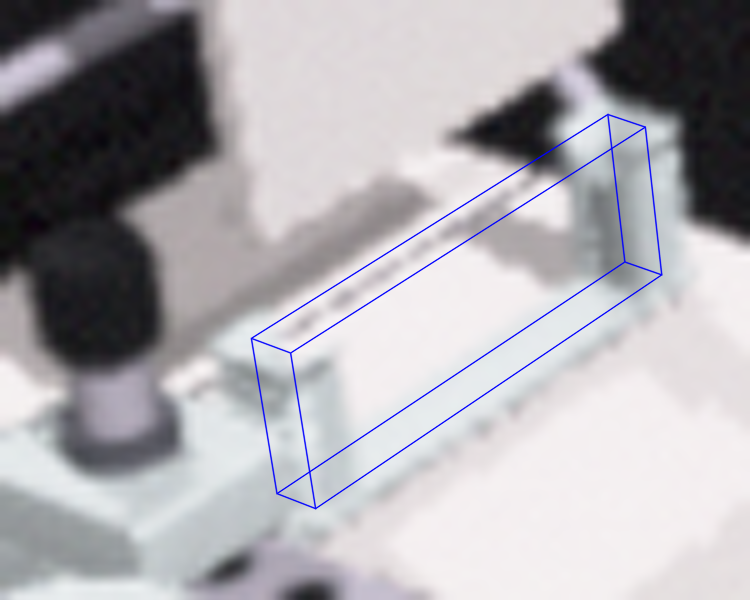

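Run:
```python
from h import *
s=cv2.imread('pics/s3.png'); t=cv2.imread('pics/top0.png'); s0=cv2.imread('pics/scene0.png')
yaw=np.deg2rad(-9.5); c,si=np.cos(yaw),np.sin(yaw); ex=np.array([c,si])
C=np.array([.5095,-.182])
g=box(*C,.043,yaw,.10,.012,.035)
po=[box(*(C+k*.061*ex),.043,yaw,.022,.024,.043) for k in(-1,1)]
def clahe(im): 
    return cv2.convertScaleAbs(im,alpha=1.6,beta=-140)
for nm,n,im,r in(('a','scene',s0,(85,165,75,60,10)),('b','top',t,(345,150,45,65,9))):
    A=ov(n,clahe(im),*r,[]); B=ov(n,clahe(im),*r,[(g,(0,0,255))]+[(p,(255,0,0)) for p in po])
    cv2.imwrite(f'pics/o6{nm}.png',np.vstack([A,B])[:1200:1] if n=='x' else B); cv2.imwrite(f'pics/o6{nm}r.png',A)
```

```text
(no output)
```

View pics/o6a.png

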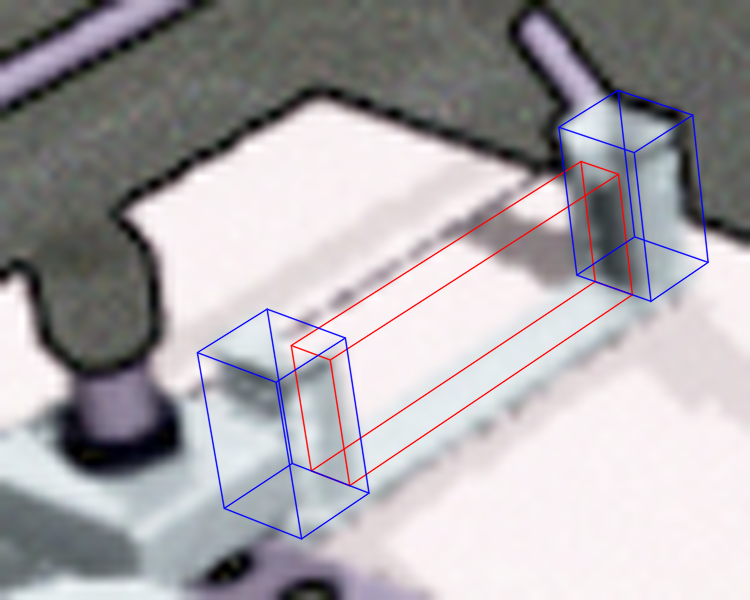

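View pics/o6b.png

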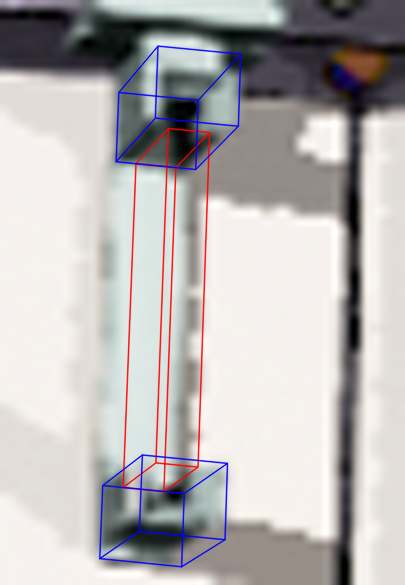

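View pics/o6ar.png

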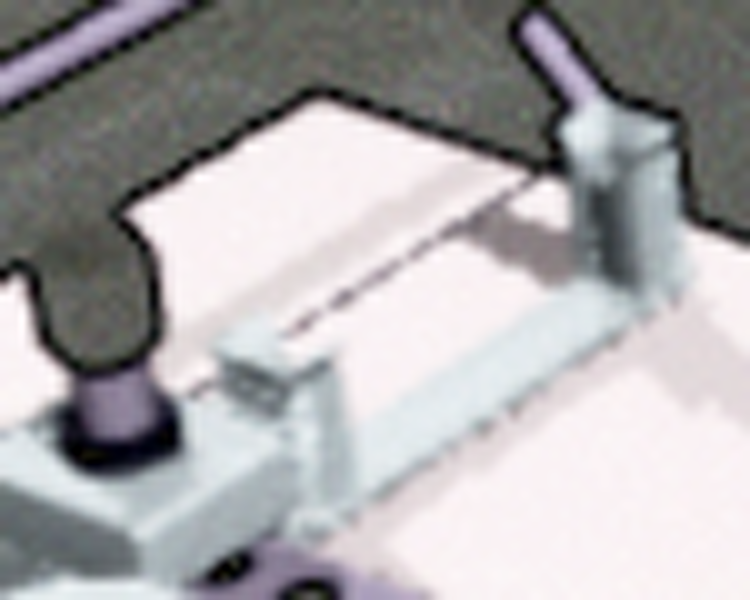

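View pics/o6br.png

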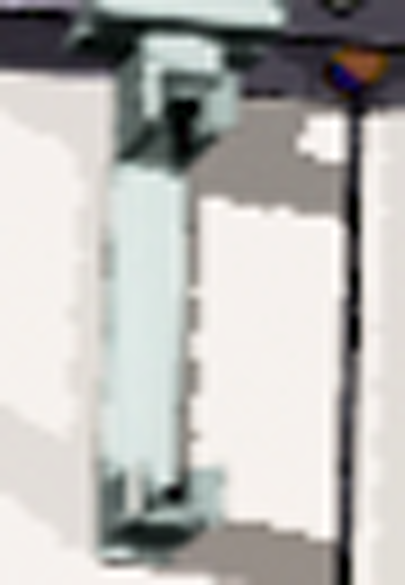

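drive_tool:
  rows:
    - [-0.06, 0, -0.4, 0]
    - [-0.06, 0, -0.8, 0]
    - [-0.06, 0, -0.8, 0]
    - [-0.06, 0, -0.8, 0]

```text
t: 7.2
eef_pos: [0.5088, -0.1813, 0.1368]
tool_rot: [-2.398, -2.03, 0.0]
force: [0.2, 0.1, -0.9]
opening: 0.0082
```

Run:
```python
from h import *
t=capture('top'); s=capture('scene')
cv2.imwrite('pics/t4.png',t);cv2.imwrite('pics/s4.png',s)
S=read_state(); print(S['t'],S['eef_pos'],S['tool_rot'],S['force'])
yaw=np.deg2rad(-9.5)
pl=box(S['eef_pos'][0],S['eef_pos'][1],S['eef_pos'][2]-.048,yaw,.12,.01,.09)
A=ov('scene',cv2.convertScaleAbs(s,alpha=1.6,beta=-140),85,150,75,75,8,[]);B=ov('scene',cv2.convertScaleAbs(s,alpha=1.6,beta=-140),85,150,75,75,8,[(pl,(0,0,255))])
cv2.imwrite('pics/o7.png',A);cv2.imwrite('pics/o7b.png',B);crop(t,330,130,60,90,6,'pics/o7t.png')
```

```text
7.3 [ 0.50919916 -0.181474    0.1374064 ] [2.39731931e+00 2.02937349e+00 4.60542655e-04] [ 0.46900583  0.6537819  -0.69531311]
```

View pics/o7.png

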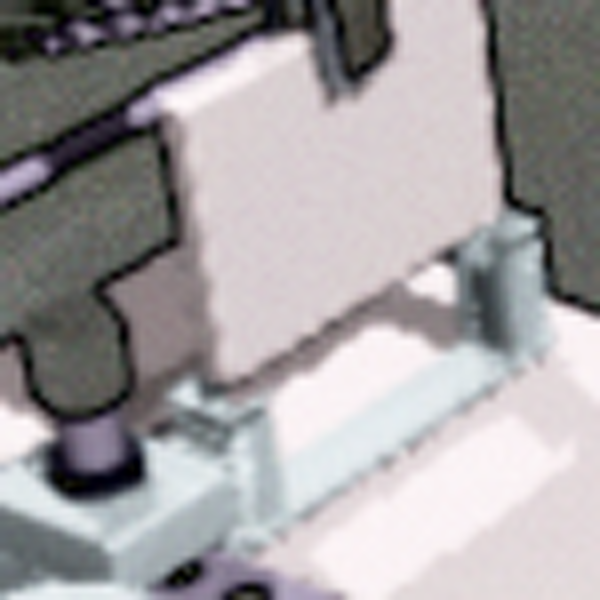

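View pics/o7b.png

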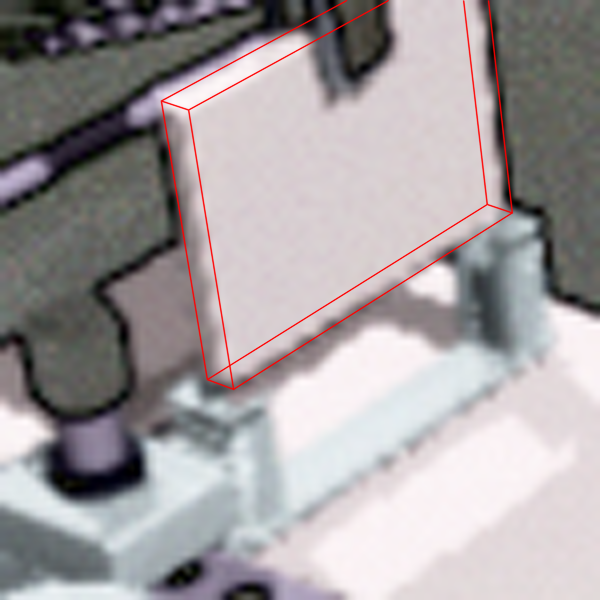

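View pics/o7t.png

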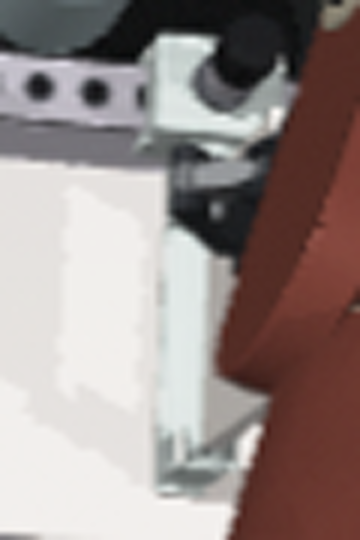

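drive_tool:
  rows:
    - [0, 0.02, -0.1, 0]
    - [0, 0.02, -0.3, 0]
    - [0, 0.02, -0.45, 0]
    - [0, 0.02, -0.45, 0]

```text
t: 7.8
eef_pos: [0.5086, -0.1805, 0.1228]
tool_rot: [-2.397, -2.029, 0.001]
force: [-0.9, -0.6, -1.8]
opening: 0.0086
```

drive_tool:
  rows:
    - [0, 0, -0.2, 0]
    - [0, 0, -0.4, 0]
    - [0, 0, -0.6, 0]
    - [0, 0, -0.75, 0]
    - [0, 0, -0.75, 0]

```text
t: 8.43
eef_pos: [0.5087, -0.1806, 0.1005]
tool_rot: [-2.397, -2.029, 0.0]
force: [-0.0, 0.2, -0.9]
opening: 0.0086
```

Run:
```python
from h import *
s=capture('scene')
cv2.imwrite('pics/s5.png',s)
S=read_state(); print(S['t'],S['eef_pos'],S['tool_rot'],S['force'],S['ft_torque'])
A=ov('scene',cv2.convertScaleAbs(s,alpha=1.6,beta=-140),85,150,75,75,8,[])
cv2.imwrite('pics/o8.png',A)
```

```text
8.475 [ 0.50883844 -0.18065885  0.10081889] [-2.39745877e+00 -2.02964488e+00  2.09915504e-04] [ 0.08430647  0.42863929 -1.25391361] [ 0.03132898 -0.00759156 -0.00200695]
```

View pics/o8.png

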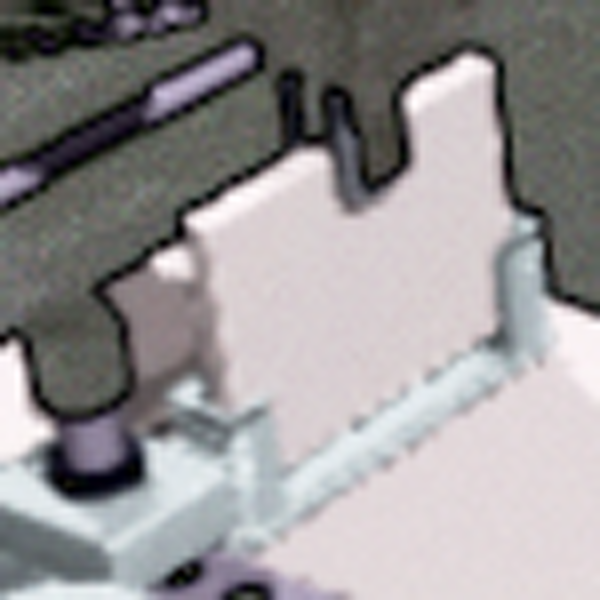

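The plate is in both grooves: its edges disappear behind the near and far posts at (245,420) and (500,270). I'll push it home.

drive_tool:
  rows:
    - [0, 0, -0.15, 0]
    - [0, 0, -0.3, 0]
    - [0, 0, -0.4, 0]
    - [0, 0, -0.45, 0]
    - [0, 0, -0.45, 0]

```text
t: 9.1
eef_pos: [0.5089, -0.1811, 0.0912]
tool_rot: [-2.397, -2.03, 0.002]
force: [-10.9, 3.9, 16.1]
opening: 0.0086
```

drive_tool:
  rows:
    - [0, 0, 0.05, 0]
    - [0, 0, 0.05, 0]
    - [0, 0, 0.05, 0]
    - [0, 0, 0.05, 0]
  gripper: 0.5

```text
t: 9.6
eef_pos: [0.5087, -0.1806, 0.0885]
tool_rot: [-2.397, -2.029, 0.0]
force: [-0.1, 0.9, -0.1]
opening: 0.0427
```

Run:
```python
from h import *
s=capture('scene')
cv2.imwrite('pics/s6.png',s)
S=read_state(); print(S['t'],S['eef_pos'],S['tool_rot'],S['force'],S['opening'])
yaw=np.deg2rad(-9.5)
pl=box(.5095,-.1815,.043,yaw,.12,.01,.09)
e=cv2.convertScaleAbs(s,alpha=1.6,beta=-140)
A=np.hstack([ov('scene',e,85,150,75,75,5,[]),ov('scene',e,85,150,75,75,5,[(pl,(0,0,255))])])
cv2.imwrite('pics/o9.png',A)
```

```text
9.65 [ 0.50871025 -0.18061171  0.08857323] [-2.39726989e+00 -2.02947844e+00  4.25173907e-04] [ 0.35682476 -0.7652694   0.57333226] 0.042394748239528636
```

View pics/o9.png

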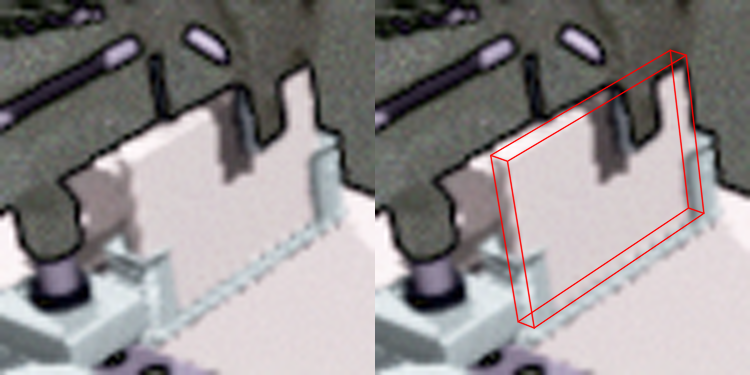

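Run:
```python
from h import *
s=cv2.imread('pics/s6.png')
yaw=np.deg2rad(-9.5)
pl=box(.5095,-.1815,.043,yaw,.12,.01,.09)
cv2.imwrite('pics/o10.png',ov('scene',s,85,150,75,60,10,[(pl,(0,0,255))]))
cv2.imwrite('pics/o10r.png',ov('scene',s,85,150,75,60,10,[]))
```

```text
(no output)
```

View pics/o10.png

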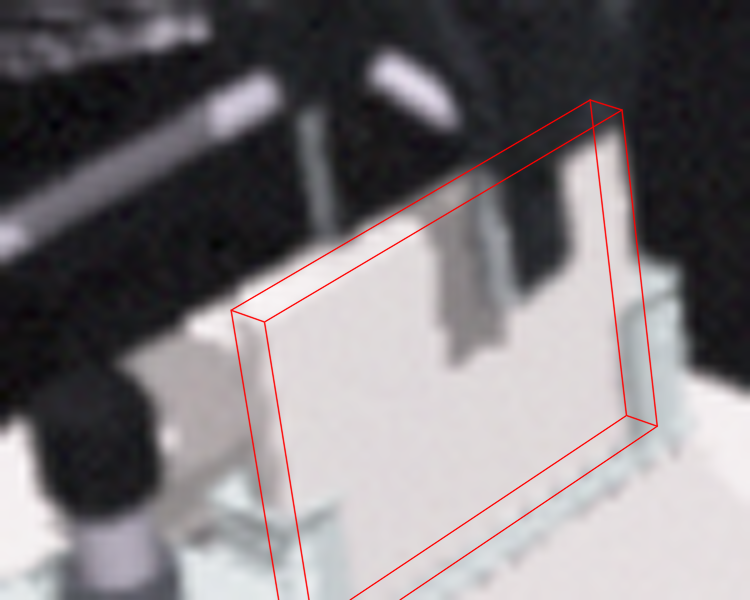

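View pics/o10r.png

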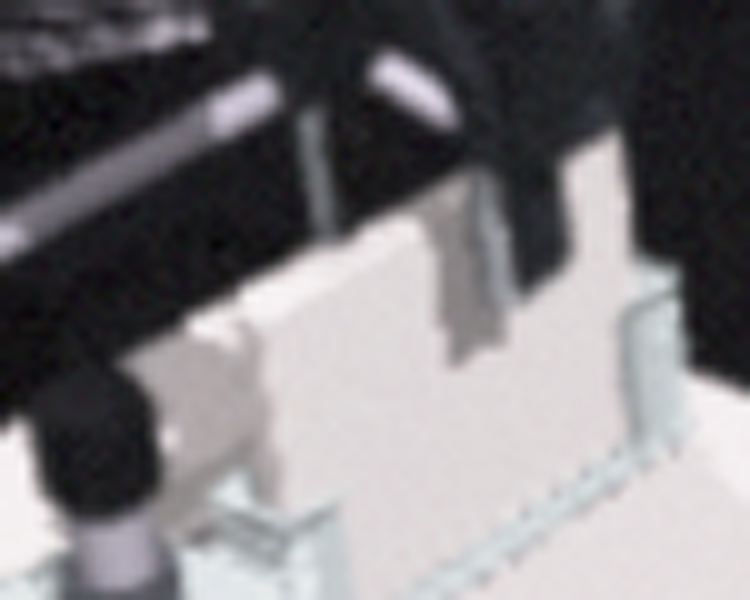

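drive_tool:
  rows:
    - [0, 0, 0.4, 0]
    - [0, 0, 1.2, 0]
    - [0, 0, 2.2, 0]
    - [0, 0, 2.9, 0]
    - [1, -0.18, 2.9, 0]
    - [2.4, -0.43, 2.9, 0]
    - [3.48, -0.62, 2.9, 0]
    - [3.48, -0.62, 2.4, 0]
    - [3.48, -0.62, 2.4, 0]
    - [3.48, -0.62, 2.4, 0]

```text
t: 10.9
eef_pos: [0.6123, -0.1991, 0.1607]
tool_rot: [-2.397, -2.029, 0.001]
force: [-0.2, -0.4, 0.5]
opening: 0.0424
```

Run:
```python
from h import *
s=capture('scene'); t=capture('top')
cv2.imwrite('pics/s7.png',s)
S=read_state(); print(S['t'],S['eef_pos'],S['tool_rot'],S['force'],S['opening'])
cv2.imwrite('pics/o11.png',np.hstack([ov('scene',s,60,110,100,120,4,[]),ov('top',t,320,100,100,120,4,[])]))
```

```text
11.0 [ 0.61288162 -0.19931071  0.16159297] [2.39757680e+00 2.02923085e+00 2.77967674e-04] [0.18118225 1.24267808 0.35207872] 0.04280685063163524
```

View pics/o11.png

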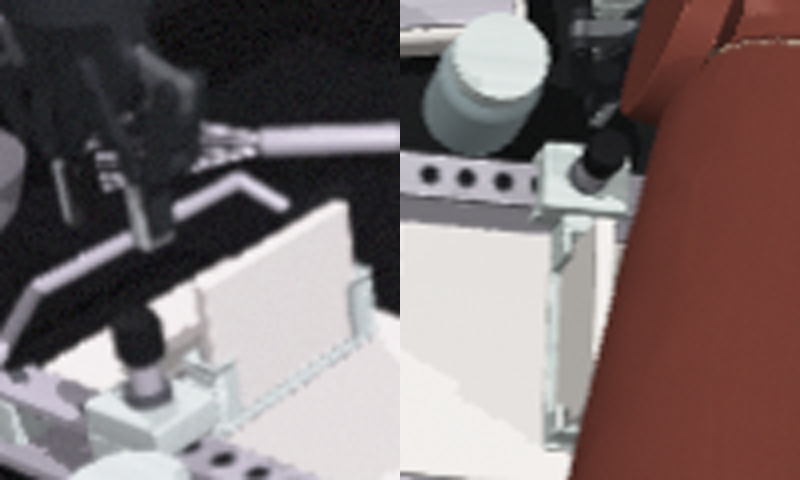

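Run:
```python
from h import *
s=capture('scene'); t=capture('top')
cv2.imwrite('pics/s7.png',s);cv2.imwrite('pics/t7.png',t)
yaw=np.deg2rad(-9.5)
pl=box(.5095,-.1815,.043,yaw,.12,.01,.09)
cv2.imwrite('pics/o12.png',np.hstack([ov('scene',s,95,150,60,70,6,[(pl,(0,0,255))]),ov('top',t,340,145,60,70,6,[(pl,(0,0,255))])]))
```

```text
(no output)
```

View pics/o12.png

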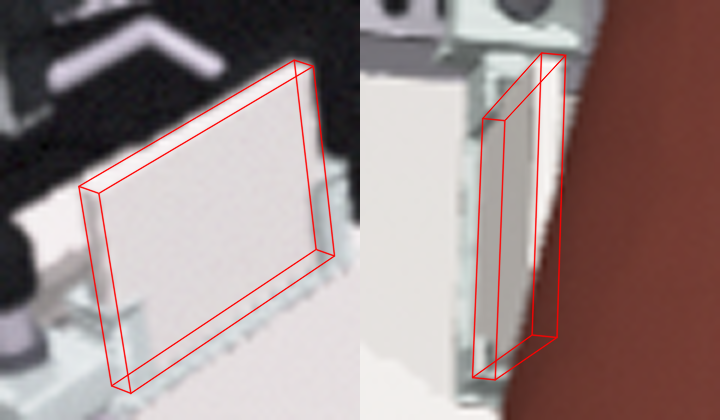

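The plate model matches both pictures, so it's home. Next I go down onto the knob and grip it.

drive_tool:
  rows:
    - [0, 0, -0.5, 0]
    - [0, 0, -1.1, 0]
    - [0, 0, -1.6, 0]
    - [0, 0, -1.9, 0]
    - [0, 0, -1.9, 0]
    - [0, 0, -1.9, 0]

```text
t: 11.85
eef_pos: [0.6138, -0.1995, 0.1046]
tool_rot: [2.397, 2.029, 0.001]
force: [-0.2, -0.5, -0.4]
opening: 0.0425
```

drive_tool:
  rows:
    - [0, 0, 0, 0]
    - [0, 0, 0, 0]
    - [0, 0, 0, 0]
    - [0, 0, 0, 0]
    - [0, 0, 0, 0]
  gripper: 1
  newtons: 60

```text
t: 12.48
eef_pos: [0.614, -0.1995, 0.1054]
tool_rot: [2.397, 2.029, 0.001]
force: [-1.0, 1.6, 5.8]
opening: 0.0222
```

Run:
```python
from h import *
s=capture('scene')
cv2.imwrite('pics/s8.png',s)
S=read_state(); print(S['t'],S['eef_pos'],S['tool_rot'],S['force'],S['opening'])
cv2.imwrite('pics/o13.png',ov('scene',s,60,130,100,90,7,[]))
```

```text
12.525 [ 0.61397208 -0.19945491  0.10539137] [2.39659957e+00 2.02897433e+00 1.45464742e-03] [-0.85241661  0.98707216  5.04949752] 0.02209100969430993
```

View pics/o13.png

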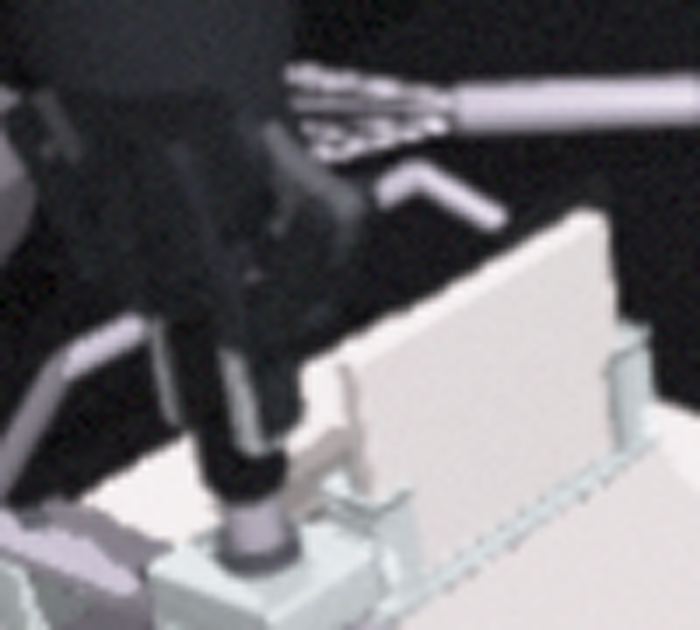

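The pads hold the knob (tips at about (262,450), knob bottom at (240,485)). I'll pull it up.

drive_tool:
  rows:
    - [0, 0, 0.1, 0]
    - [0, 0, 0.2, 0]
    - [0, 0, 0.3, 0]
    - [0, 0, 0.36, 0]
    - [0, 0, 0.36, 0]
    - [0, 0, 0.36, 0]

```text
t: 13.28
eef_pos: [0.6138, -0.1994, 0.1127]
tool_rot: [2.397, 2.029, 0.002]
force: [7.0, -1.5, -8.4]
opening: 0.0221
```

Run:
```python
from h import *
s=capture('scene')
cv2.imwrite('pics/s9.png',s)
S=read_state(); print(S['t'],S['eef_pos'],S['tool_rot'],S['force'],S['opening'])
cv2.imwrite('pics/o14.png',np.hstack([ov('scene',cv2.imread('pics/s8.png'),75,160,50,60,8,[]),ov('scene',s,75,160,50,60,8,[])]))
```

```text
13.325 [ 0.61377258 -0.19940244  0.11266205] [2.39711498e+00 2.02902166e+00 1.47398975e-03] [ 7.18879277 -1.59950191 -8.536121  ] 0.022096247304191095
```

View pics/o14.png

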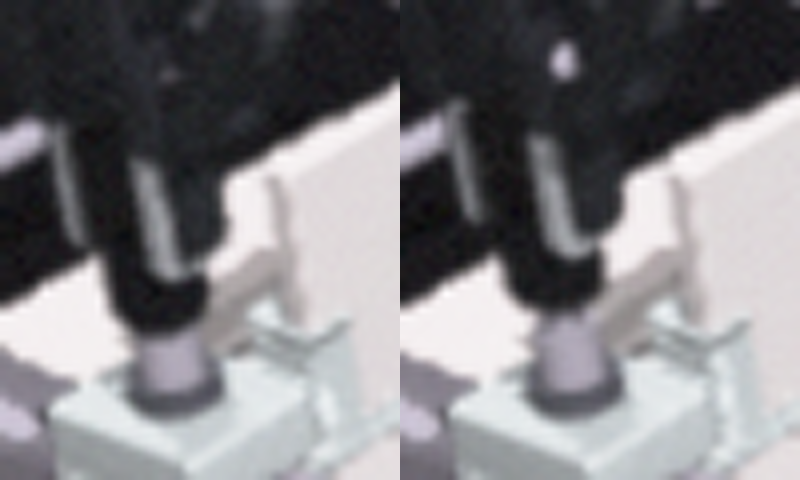

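drive_tool:
  rows:
    - [0, 0, 0.06, 0]
    - [0, 0, 0.12, 0]
    - [0, 0, 0.12, 0]
    - [0, 0, 0.12, 0]

```text
t: 13.82
eef_pos: [0.6138, -0.1994, 0.1159]
tool_rot: [2.397, 2.029, 0.002]
force: [7.8, -1.7, -9.0]
opening: 0.0219
```

drive_tool:
  rows:
    - [0.02, 0.12, 0, 0]
    - [0.05, 0.3, 0, 0]
    - [0.08, 0.5, 0, 0]
    - [0.11, 0.68, 0, 0]
    - [0.13, 0.8, 0, 0]
    - [0.137, 0.822, 0, 0]
    - [0.137, 0.822, 0, 0]

```text
t: 14.7
eef_pos: [0.6178, -0.1751, 0.116]
tool_rot: [2.397, 2.029, 0.001]
force: [7.7, -2.0, -9.3]
opening: 0.022
```

Run:
```python
from h import *
s=capture('scene'); t=capture('top')
cv2.imwrite('pics/s10.png',s); cv2.imwrite('pics/t10.png',t)
S=read_state(); print(S['t'],S['eef_pos'],S['tool_rot'],S['force'],S['opening'])
yaw=np.deg2rad(-9.5)
d=np.array([.165,.986])*.025
pl=box(.5095+d[0],-.1815+d[1],.043,yaw,.12,.01,.09)
cv2.imwrite('pics/o15.png',np.hstack([ov('scene',s,75,150,90,80,5,[(pl,(0,0,255))]),ov('top',t,325,135,65,80,5,[(pl,(0,0,255))])]))
```

```text
14.8 [ 0.61783443 -0.17509513  0.11600492] [2.39686625e+00 2.02866338e+00 7.60191918e-04] [ 7.04565292 -3.24489703 -8.49178219] 0.022036735700985938
```

View pics/o15.png

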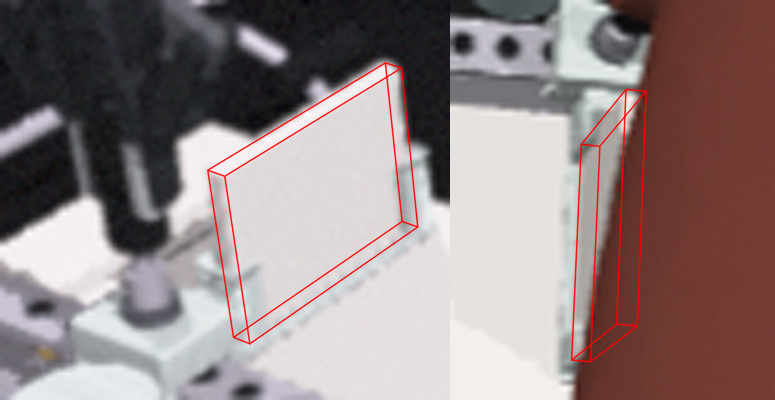

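The fence has moved about 24.6 mm and the plate is still home at the new place. I'll let the pin down.

drive_tool:
  rows:
    - [0, 0, -0.1, 0]
    - [0, 0, -0.2, 0]
    - [0, 0, -0.3, 0]
    - [0, 0, -0.4, 0]
    - [0, 0, -0.48, 0]
    - [0, 0, -0.48, 0]

```text
t: 15.55
eef_pos: [0.618, -0.1752, 0.1054]
tool_rot: [2.396, 2.029, 0.0]
force: [-0.1, -0.5, 4.8]
opening: 0.0222
```

Run:
```python
from h import *
s=capture('scene')
cv2.imwrite('pics/s11.png',s)
S=read_state(); print(S['t'],S['eef_pos'],S['tool_rot'],S['force'],S['opening'])
yaw=np.deg2rad(-9.5)
d=np.array([.165,.986])*.025
pl=box(.5095+d[0],-.1815+d[1],.043,yaw,.12,.01,.09)
cv2.imwrite('pics/o16.png',np.hstack([ov('scene',cv2.imread('pics/s8.png'),75,160,50,60,7,[]),ov('scene',s,75+7,160+3,50,60,7,[])]))
```

```text
15.6 [ 0.61802448 -0.17515807  0.10542756] [2.39642599e+00 2.02867655e+00 5.87957106e-04] [-0.10440024 -0.40063526  5.40028918] 0.021907475012844662
```

View pics/o16.png

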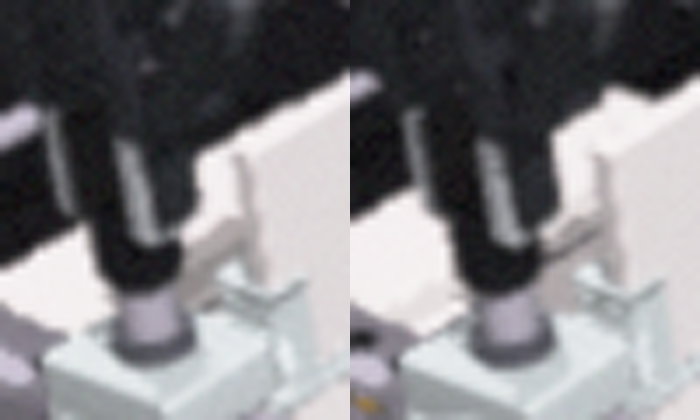

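Run:
```python
from h import *
s=capture('scene')
cv2.imwrite('pics/s12.png',s)
yaw=np.deg2rad(-9.5)
d=np.array([.165,.986])*.0248
pl=box(.5095+d[0],-.1815+d[1],.043,yaw,.12,.01,.09)
cv2.imwrite('pics/o17.png',ov('scene',s,60,130,170,140,4.5,[(pl,(0,0,255))]))
S=read_state(); print(S['t'],S['eef_pos'],S['force'],S['opening'])
```

```text
15.65 [ 0.61803028 -0.17515981  0.10543799] [-0.44819566 -0.67594438  4.66103388] 0.021939390682090446
```

View pics/o17.png

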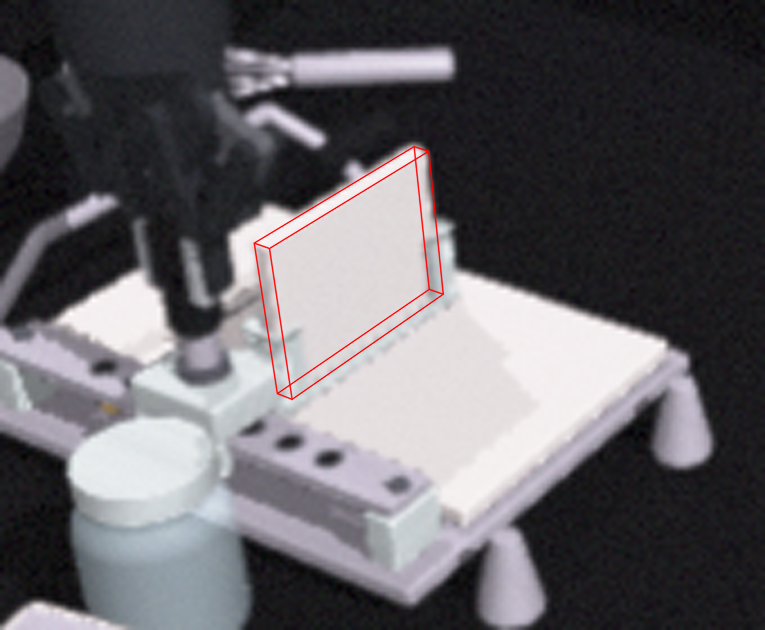

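The plate is home at the shifted position, the knob is down and gripped, and the jar and nozzles haven't moved. I'm handing in.

```bash
python3 -c "
from rig import *
print(close_job())"
```

```text
the job is handed in; nothing more can be done
None
```

The job is handed in, and no verdict was reported. I moved the white back plate from the rack into the fence grooves, pulled the knob up about 10.5 mm, slid the fence about 24.6 mm to the next hole, and let the pin down, still gripping the knob at 60 N.

**Last checks:**
- **Plate:** the outline of a plate standing home matches the last scene picture to about a pixel (roughly 2 mm).
- **Pin:** the tool is back at the height it had on the knob before the pull (0.1054 m), with the same upward force of about 5 N, so I take the pin to be home in the hole. I did not push the fence sideways to confirm that it is locked.
- **Other things:** the jar and both nozzles look unmoved. The scraper was last seen in place when the plate was lifted; I did not look at it again, though nothing went near it afterwards.

**One reading that disagreed:** the finger opening read about 22 mm on the 26 mm knob, and 8.6 mm on the 10 mm plate. I took this as give in the fingers, since there was no sign of slipping.

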